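# Hold a sprung enclosure cover at the setting bar

## Robot

A 7-joint arm with a two-finger parallel gripper is mounted at the origin on the work surface. World frame = base frame: x ahead of the robot, y to its left, z up, the work surface at z = 0. Lengths are in m, angles in degrees, forces in N, time in s.
With the tool pointing down it reaches from about 0.4 to 0.875 m from the base axis. Payload 19.3 kg.
Tool frame: the origin (TCP) lies between the finger pads; the fingertips stand 14 mm ahead of it and the grasp point (between the pads) lies 5 mm behind it; y points along the fingers, z is the direction in which the jaws open and shut, and the axes are right-handed (so a half turn about y gives the same grasp; the last joint's range is limited). The gripper opens to 85 mm and grips with 20 to 120 N. Pads are 22 mm wide; open, the fingers measure 114 mm over their backs; the gripper's body (76 mm by 85 mm) begins 54 mm behind the grasp point. The pads swing forward as they close: fully open they stand 13 mm farther back than shut.
Start: joints at [-77.303, 29.874, -2.08, 91.645, 1.215, 58.505, -6.463], TCP at [0.18, 0.599, 0.245] pointing down, gripper open.
Joint ranges: [-166.77, 166.77], [-17.47, 122.26], [-85.68, 81.53], [9.62, 139.38], [-72.42, 252.41], [9.2, 110.78], [-144.41, 144.41]. Speed limits (degrees/s): [108.29, 108.29, 136.94, 136.94, 172.46, 172.46, 172.46].

## Interface

Orientations are given as a 3x3 rotation matrix whose columns are the frame's x, y, z axes.
In Python, from station import r gives the robot as it stands.
- The arm moves only by the shell command python3 -m inch 'ROWS'. ROWS is JSON, a list that holds one entry, the list of rows, each a list of 7 numbers: the shift along the tool's x, y, z as a fraction of full scale, then the turn, a rotation vector about the tool's x, y, z as a fraction of full scale, then the opening, from 0 (shut) to 1 (fully open). A call has 1 to 20 rows; each row is the pose to reach, as a shift and turn from the pose commanded when the call began, along the tool's axes at that moment, turning the shorter way round; what a row does not reach only later rows make up. Full scale, the value 1, is 0.3 m for a shift and 180 degrees for a turn. A row lasts 1/10 s, in which the tool goes at most 50 mm and 8.59 degrees, less where a joint would pass 70% of its speed; a pose out of reach is approached as far as the arm can. A call with a number of a shift or a turn outside -1 to 1 is refused whole. A call with a gripper value outside its range is refused whole. The fingers move at their own pace and stop on an object; the grip force is fixed at half the most. Time passes only in rows, so rows that repeat a pose let the fingers close. It gives the time, the measured TCP pose, the force and the opening at its end, in the units of the state.
- r.read_state(): the state, without advancing time (a new reading comes with each control period).
- r.snapshot(name): name is "scene" or "top" or "wrist"; returns the picture (400x640x3 uint8, blue, green, red); there is no depth.
- r.camera_params(name): a dict with "camera_matrix" (3x3 intrinsics, pixels), "dist_coeffs" ([k1, k2, p1, p2, k3] as OpenCV has them; the pictures are not rectified), "world_to_cam" (4x4, takes a point from world to camera coordinates). Camera axes: x right, y down, z forward; pixel columns grow to the right and rows downward; lengths in m; the calibration is good to about 2 mm. A picture is of the moment at which its call begins: read the wrist's pose just before it. camera_params takes no time and is no camera call; for the wrist camera it gives the pose at the moment of the call.
- r.sign_off(): hands the job in, once; it reports no verdict.
The state is a dict: "t": time; "joint_positions": joint angles; "joint_vel": joint speeds; "effort": joint torques, N m; "tool_pos": TCP position; "ee_rot": TCP orientation; "wrist_force": force on the tool from outside, world axes, zero at the start; "wrist_torque": the same for the moment, N m; "finger_gap": finger opening in m.
Only numpy, scipy, OpenCV 4.12 (cv2) and the standard library are available. Lean on these libraries where they do the work, as an engineer would, in place of code of your own. Each camera call takes 0.05 s, during which the arm holds its last target.

## Task

Take the circuit breaker off the closed cover of the electrical enclosure and set it down in the shallow tray without dropping it; then lift the sprung cover until it lies level with the setting bar on the enclosure's side, and finish while holding it still there, so that a colleague can fit the cover stay. Your program ends with the robot still holding the cover up; leave the setting bar and the other things on the bench as they are.

Things in the scene. Friction and masses are not known exactly. Their poses are not given: they have to be found in the camera images.
- hinge_mid (a point): Middle of the cover's hinge axis, 118 mm above the bench, on the far side of a grey painted steel enclosure (200 deep x 220 wide x 112 mm high) lying on its back, fixed to the bench. Axes of the enclosure: x from the lug side to the hinge side (roughly away from the robot), y along the hinge, z up. The closed cover reaches 200 mm from here along -x; its top is 6 mm above this point.
- cover_lug (a point): Middle of the grip part of the black plastic pull lug that juts from the middle of the cover's free edge, away from the hinge: 44 mm long (x), 14 mm wide (y), 24 mm high (z). This point is 226 mm from the hinge axis along the cover and 26 mm outside the cover's edge (18 mm from the lug's end), 116 mm above the bench when shut, with free space below it. Axes turn with the cover; shut, they are the enclosure's axes. The cover is a flat grey panel 12 mm thick.
- cover (a joint): Opening angle of the cover, rad: 0 shut, grows as the lug goes up, stop at 1.3. The hinge is sprung shut (0.5 N m plus 1.0 N m per rad, plus a cover of about 0.35 kg): about 6 N at the lug half-way; it drops shut if let go.
- bar_tip (a point): End of the setting bar: a flat bare steel bar, 160 mm long, 12 mm high and 8 mm thick, that turns stiffly about the same hinge axis on the enclosure's -y side, 7 mm clear of it, and stands up at the angle wanted for the cover. Its tip stands up to 235 mm above the bench: keep clear of it. This point is 155 mm from the hinge axis on its centre line; x runs along the bar towards the hinge.
- set_bar (a joint): Angle of the setting bar, rad, counted as the cover's: the cover lies level with the bar when both read the same. It stays as found.
- breaker_mid (a point): Centre, half-way up, of the circuit breaker that lies on the closed cover: white plastic block 78 mm long (x), 36 mm wide (y), 46 mm high with a raised middle 45 mm long up to 64 mm, two small black toggles on top; about 0.2 kg. This point is 32 mm above its underside.
- breaker: The same breaker; origin at the centre of its underside.
- tray_in (a point): Centre of the inner floor (4 mm above the bench) of the shallow grey plastic tray, fixed to the bench left or right of the enclosure; inside 142 (x) x 122 mm (y), walls 4 mm thick and 35 mm high over the bench. (On the other side stands a deeper tub of the same plastic, 75 mm high, full of terminals: not this one.)
- spare_mid (a point): Centre of a second, identical breaker standing on the bench between robot and enclosure: leave alone.
- spare: The same spare breaker; origin at the centre of its underside.
- screwdriver_grip (a point): Handle of a screwdriver, 190 mm long, lying on the bench: leave alone.
- screwdriver: The same screwdriver.
- tape_roll: Black tape roll, 60 mm across and 19 mm high, flat on the bench: leave alone.
There are look-alikes about, which are no part of the job. What is meant by the screwdriver is not orange, and is the larger of those in its own colour.

How it is judged:
By the outcome, as a careful person would: the job done as asked, in the order asked, and still so for the second after the job is handed in, while the arm keeps its last pose, push and grip.
It also fails if it takes over 54 s, if anything falls off the work surface, if the arm or the gripper's body presses on something with over 40 N, if the wrist force passes 120 N, or if a joint passes its speed limit or range.

## Working session

There is one attempt and no reset: what is moved stays moved. The work goes in short steps, Python scripts to look and compute and a shell command to move; the robot and the scene stay as the last step left them, time stands still between calls to the robot, and variables do not carry over. Pictures are saved under pics/ and viewed, and the job is handed in when it is done.

```bash
ls; mkdir -p pics; python3 - <<'E'
from station import r
import cv2
s=r.read_state(); print(s)
for n in ("scene","top","wrist"):
    p=r.camera_params(n); print(n,p["camera_matrix"],p["dist_coeffs"],p["world_to_cam"])
    cv2.imwrite(f"pics/{n}0.png",r.snapshot(n))
E
```

```text
pics
{'t': 0.0, 'joint_positions': array([-77.30217233,  29.91010168,  -2.08071167,  91.6726806 ,
         1.21442794,  58.50318102,  -6.46330133]), 'joint_vel': array([ 0.07657128,  0.08248129,  0.01700537,  0.04378225, -0.05951493,
       -0.1057684 , -0.11131544]), 'effort': array([ 7.83544442e-05, -9.27096605e+01,  1.97971366e+00, -3.69949651e+01,
        1.78213301e-02,  7.77789362e-03,  1.86437285e-05]), 'tool_pos': array([0.17975927, 0.5982698 , 0.24472245]), 'ee_rot': array([[ 9.57713861e-01, -2.42807352e-04,  2.87722263e-01],
       [-2.87722354e-01, -1.08878758e-03,  9.57713246e-01],
       [ 8.07286079e-05, -9.99999378e-01, -1.11260806e-03]]), 'wrist_force': array([ 1.02586044,  0.06488097, -0.46710347]), 'wrist_torque': array([-0.01931795, -0.00673157, -0.02510848]), 'finger_gap': 0.08554050514747544}
scene [[455.160504     0.         323.47453334]
 [  0.         455.160504   198.54510735]
 [  0.           0.           1.        ]] [-0.02716444  0.          0.          0.          0.        ] [[ 0.21321313  0.97679606 -0.02023894  0.02524679]
 [ 0.50634804 -0.12819335 -0.
[... 286 characters left out ...]
        0.          0.        ] [[ 0.01725008 -0.99981211 -0.00884216 -0.1278127 ]
 [-0.98296824 -0.01533986 -0.18313419  0.5310187 ]
 [ 0.18296414  0.01185064 -0.98304816  1.38873964]
 [ 0.          0.          0.          1.        ]]
wrist [[320.37637536   0.         316.99142443]
 [  0.         320.37637536 196.56050671]
 [  0.           0.           1.        ]] [-0.02353881  0.          0.          0.          0.        ] [[ 2.87976776e-01  9.57637390e-01  7.51505381e-05 -6.25435732e-01]
 [ 9.11733456e-01 -2.74196737e-01  3.05872938e-01 -3.93709837e-02]
 [ 2.92935968e-01 -8.80157850e-02 -9.52072340e-01  3.79516579e-01]
 [ 0.00000000e+00  0.00000000e+00  0.00000000e+00  1.00000000e+00]]
```

View pics/scene0.png

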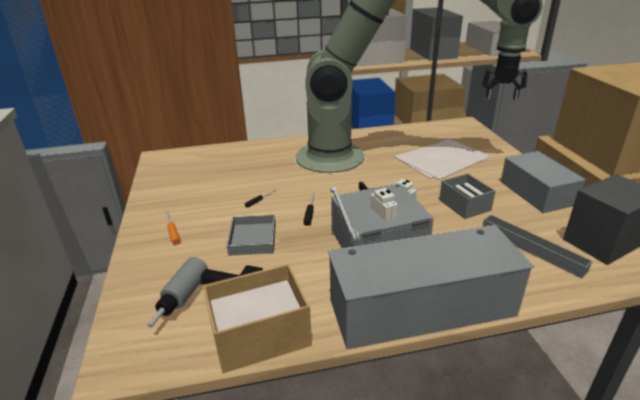

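View pics/top0.png

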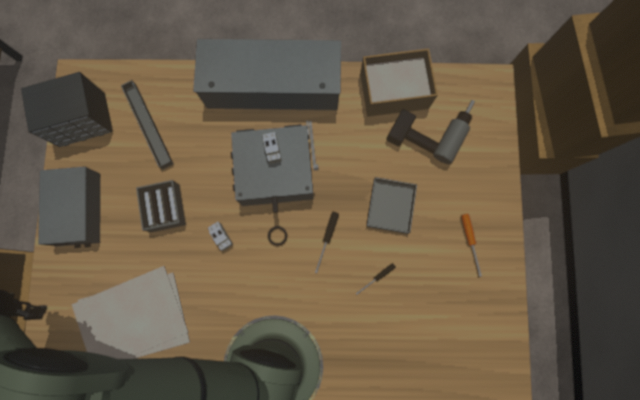

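View pics/wrist0.png

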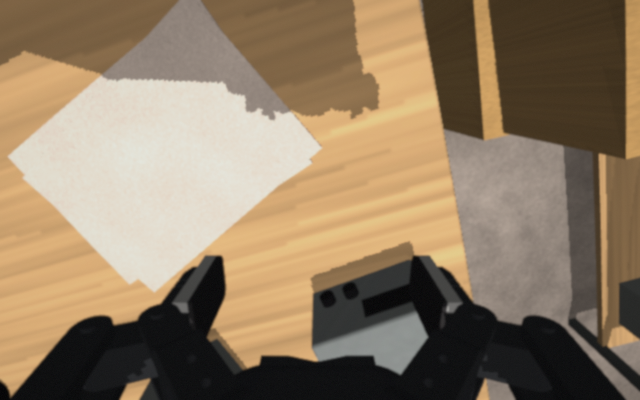

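The top view shows the enclosure around (273,163), the breaker on it at (271,147), the lug at about (276,210), the tape roll at (277,236), the bar at (312,145), the empty tray at (391,206), the tub at (160,206) and the spare at (220,236). Next I'll zoom in.

```bash
python3 - <<'E'
import cv2
t=cv2.imread("pics/top0.png"); s=cv2.imread("pics/scene0.png")
def enh(c,k): 
    c=cv2.resize(c,None,fx=k,fy=k,interpolation=cv2.INTER_CUBIC); return cv2.convertScaleAbs(c,alpha=1.6,beta=10)
cv2.imwrite("pics/t1.png",enh(t[110:260,200:430],3.4))
cv2.imwrite("pics/s1.png",enh(s[170:270,220:440],3.6))
E
```

```text
(no output)
```

View pics/t1.png

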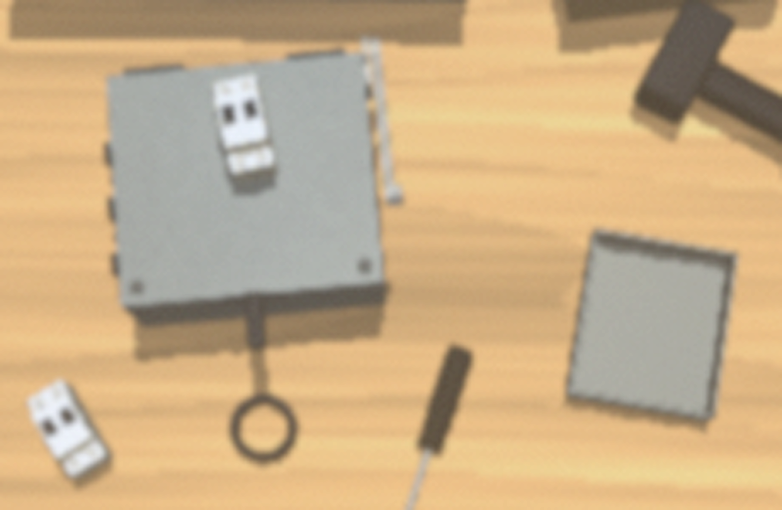

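View pics/s1.png

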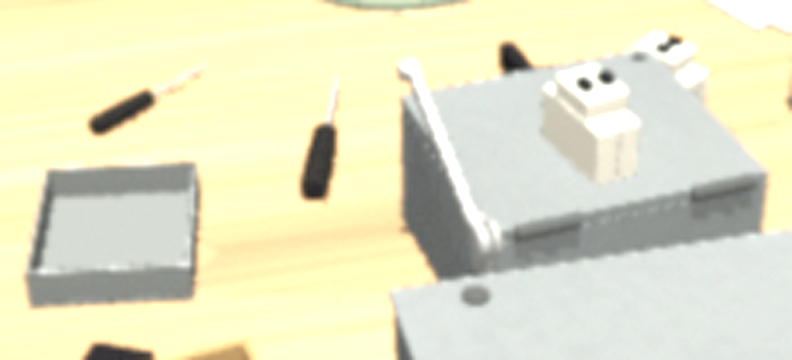

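```bash
cat > h.py <<'E'
import numpy as np, cv2
from station import r
def ray(cam,uv,P=None):
    P=P or r.camera_params(cam)
    K,d,T=map(np.array,(P["camera_matrix"],P["dist_coeffs"],P["world_to_cam"]))
    n=cv2.undistortPoints(np.array([[uv]],float),K,d)[0,0]
    R,t=T[:3,:3],T[:3,3]
    return -R.T@t, R.T@np.array([n[0],n[1],1])
def plane(cam,uv,z,P=None):
    o,d=ray(cam,uv,P); return o+d*(z-o[2])/d[2]
def tri(a,b):
    (o1,d1),(o2,d2)=a,b
    d1=d1/np.linalg.norm(d1);d2=d2/np.linalg.norm(d2)
    A=np.c_[d1,-d2]; s=np.linalg.lstsq(A,o2-o1,rcond=None)[0]
    p,q=o1+s[0]*d1,o2+s[1]*d2
    return (p+q)/2,np.linalg.norm(p-q)
def proj(cam,X,P=None):
    P=P or r.camera_params(cam)
    T=np.array(P["world_to_cam"])
    return cv2.projectPoints(np.array(X,float).reshape(-1,3),cv2.Rodrigues(T[:3,:3])[0],T[:3,3],np.array(P["camera_matrix"]),np.array(P["dist_coeffs"]))[0][:,0]
E
python3 - <<'E'
from h import *
t=cv2.imread("pics/top0.png")
hsv=cv2.cvtColor(t,cv2.COLOR_BGR2HSV)
print(hsv[165,290],hsv[203,270],hsv[210,390],hsv[147,271],hsv[170,320])
g=((hsv[...,1]<50)&(hsv[...,2]>75)).astype(np.uint8)*255
cv2.imwrite("pics/m.png",cv2.resize(g[100:260,190:430],None,fx=3,fy=3))
c,_=cv2.findContours(g,cv2.RETR_EXTERNAL,cv2.CHAIN_APPROX_NONE)
for k in c:
    if cv2.contourArea(k)>150: 
        x=cv2.minAreaRect(k); print(cv2.contourArea(k),x,cv2.boxPoints(x).round(1).tolist())
f=lambda x,y:(200+(x+.5)/3.4-.5,110+(y+.5)/3.4-.5)
for n,p,z in [("BL",(109,76),.124),("BR",(362,55),.124),("FL",(123,306),.124),("FR",(384,285),.124),
  ("t1",(596,233),.035),("t2",(734,254),.035),("t3",(708,420),.035),("t4",(569,398),.035),
  ("brkTopmid",(241,104),.124+.064),("brk back end",(233,76),.17),("tape",(263,429),.019),("lugend",(256,345),.128),("spare",(68,428),.05)]:
    print(n,plane("top",f(*p),z).round(4))
s=lambda x,y:(220+(x+.5)/3.6-.5,170+(y+.5)/3.6-.5)
print("bartip",tri(ray("top",f(394,195)),ray("scene",s(408,68))))
E
```

```text
[ 70   7 104] [17 75 71] [ 25  15 103] [106  19 150] [ 17 109 136]
1313.5 ((27.5, 382.0), (55.0, 34.0), 0.0) [[0.0, 399.0], [0.0, 365.0], [55.0, 365.0], [55.0, 399.0]]
649.5 ((259.76416015625, 380.35491943359375), (50.99434280395508, 31.393531799316406), 14.676392555236816) [[231.10000610351562, 389.1000061035156], [239.10000610351562, 358.70001220703125], [288.3999938964844, 371.6000061035156], [280.5, 402.0]]
2315.5 ((281.3259582519531, 352.21429443359375), (97.78266906738281, 67.88371276855469), 28.779808044433594) [[222.10000610351562, 358.3999938964844], [254.8000030517578, 298.8999938964844], [340.5, 346.0], [307.79998779296875, 405.5]]
7155.5 ((130.89471435546875, 317.889404296875), (79.69633483886719, 105.63082122802734), 72.9794692993164) [[68.69999694824219, 295.20001220703125], [169.6999969482422, 264.29998779296875], [193.10000610351562, 340.5], [92.0999984741211, 371.5]]
335.5 ((218.97056579589844, 236.11764526367188), (27.26827621459961, 14.234382629394531), 59.036251068115234) [[205.89999389648438, 228.10000610351562], [218.10000610351562, 220.8000030517578], [232.1000
[... 1694 characters left out ...]
 64.0999984741211], [425.6000061035156, 56.400001525878906], [430.5, 93.80000305175781], [371.1000061035156, 101.5]]
45565.0 ((305.5, 125.0), (250.0, 611.0), 90.0) [[-0.0, 0.0], [611.0, 0.0], [611.0, 250.0], [0.0, 250.0]]
BL [0.6684 0.1285 0.124 ]
BR [ 0.6899 -0.0863  0.124 ]
FL [0.4709 0.107  0.124 ]
FR [ 0.492  -0.1088  0.124 ]
t1 [ 0.5565 -0.2942  0.035 ]
t2 [ 0.5394 -0.4164  0.035 ]
t3 [ 0.3922 -0.3909  0.035 ]
t4 [ 0.4095 -0.27    0.035 ]
brkTopmid [0.6273 0.0079 0.188 ]
brk back end [0.656  0.0174 0.17  ]
tape [ 0.3794 -0.0026  0.019 ]
lugend [ 0.4398 -0.0048  0.128 ]
spare [0.3749 0.163  0.05  ]
bartip (array([ 0.5549987 , -0.11676136,  0.18379099]), np.float64(0.0003085436487548689))
```

View pics/m.png

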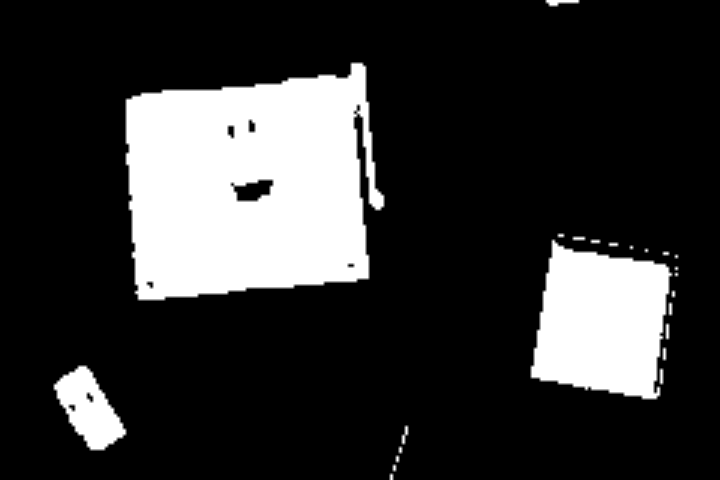

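```bash
cat >> h.py <<'E'
from scipy.spatial.transform import Rotation as Ro
def down(yaw): # tool x at yaw, y down
    c,s=np.cos(np.radians(yaw)),np.sin(np.radians(yaw))
    return np.array([[c,0,-s],[s,0,c],[0,-1,0]])
def rows(p,R,st=None):
    st=st or r.read_state(); R0=np.array(st["ee_rot"])
    print("shift",(R0.T@(np.array(p)-st["tool_pos"])/.3).round(4),"rot",(Ro.from_matrix(R0.T@R).as_rotvec()/np.pi).round(4))
E
python3 - <<'E'
from h import *
s=r.read_state(); P=r.camera_params("wrist"); T=P["world_to_cam"]
c=-T[:3,:3].T@T[:3,3]; R0=np.array(s["ee_rot"])
print("cam in tool",R0.T@(c-s["tool_pos"]),"axes",(R0.T@T[:3,:3].T).round(3))
f=lambda x,y:(200+(x+.5)/3.4-.5,110+(y+.5)/3.4-.5)
for a,b in [((214,85),(229,168)),((257,75),(274,160))]:
    d=plane("top",f(*a),.17)-plane("top",f(*b),.17); print(d,np.degrees(np.arctan2(d[1],d[0])))
rows([.60,.005,.33],down(12))
E
```

```text
cam in tool [-0.07843957 -0.12863003  0.00058681] axes [[ 0.     0.952  0.306]
 [-0.001 -0.306  0.952]
 [ 1.    -0.001  0.001]]
[0.06965633 0.01488183 0.        ] 12.059734738584933
[0.07144439 0.01622031 0.        ] 12.791259215548346
shift [ 1.9106 -0.2824 -1.4914] rot [ 0.0003 -0.1596 -0.    ]
```

```bash
python3 -m inch '[[[0.06,-0.05,-0.05,0,-0.01,0,1],[0.18,-0.15,-0.14,0,-0.03,0,1],[0.3,-0.28,-0.25,0,-0.06,0,1],[0.42,-0.28,-0.36,0,-0.1,0,1],[0.54,-0.28,-0.47,0,-0.13,0,1],[0.66,-0.28,-0.58,0,-0.16,0,1],[0.78,-0.28,-0.69,0,-0.16,0,1],[0.9,-0.28,-0.8,0,-0.16,0,1],[1,-0.28,-0.9,0,-0.16,0,1],[1,-0.28,-0.9,0,-0.16,0,1]]]'; python3 -c "
from h import *
rows([.60,.005,.33],down(12))"
```

```text
t: 1.15
tool_pos: [0.3921, 0.2481, 0.3295]
ee_rot: [[0.979, 0.001, -0.202], [0.202, -0.001, 0.979], [0.001, -1.0, -0.002]]
wrist_force: [0.2, 0.7, -0.4]
finger_gap: 0.0849
shift [ 5.154e-01  1.000e-04 -9.335e-01] rot [ 0.0005 -0.0021  0.0002]
```

```bash
python3 -m inch '[[[0.04,0,-0.06,0,0,0,1],[0.12,0,-0.2,0,0,0,1],[0.19,0,-0.34,0,0,0,1],[0.26,0,-0.48,0,0,0,1],[0.34,0,-0.62,0,0,0,1],[0.43,0,-0.76,0,0,0,1],[0.49,0,-0.88,0,0,0,1],[0.51,0,-0.93,0,0,0,1],[0.51,0,-0.93,0,0,0,1],[0.51,0,-0.93,0,0,0,1]]]'; python3 -c "
from h import *
import pickle
P=r.camera_params('wrist');im=r.snapshot('wrist');cv2.imwrite('pics/w1.png',im);pickle.dump(P,open('w1.pkl','wb'))"
```

```text
t: 2.15
tool_pos: [0.597, 0.0135, 0.329]
ee_rot: [[0.978, -0.001, -0.209], [0.209, 0.0, 0.978], [-0.001, -1.0, 0.0]]
wrist_force: [-0.1, 0.9, 0.3]
finger_gap: 0.0856
```

View pics/w1.png

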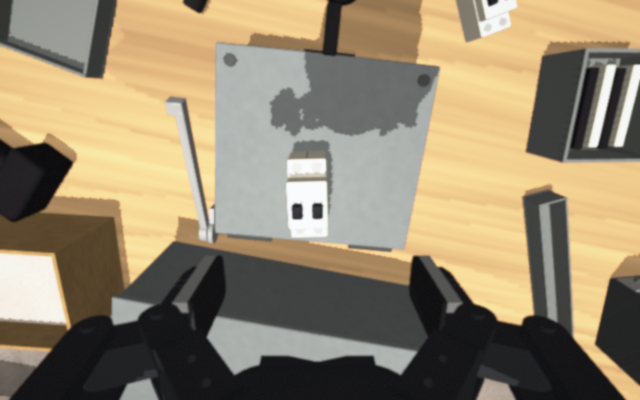

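```bash
python3 -c "
import cv2
im=cv2.imread('pics/w1.png');cv2.imwrite('pics/w1a.png',cv2.resize(im[140:245,150:400],None,fx=3,fy=3,interpolation=cv2.INTER_CUBIC))
cv2.imwrite('pics/w1b.png',cv2.resize(im[140:245,270:350],None,fx=5,fy=5,interpolation=cv2.INTER_CUBIC))"
```

```text
(no output)
```

View pics/w1b.png

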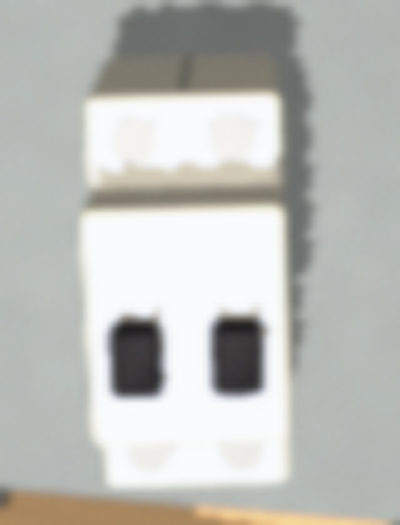

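```bash
python3 - <<'E'
from h import *
import pickle
P=pickle.load(open('w1.pkl','rb'))
f=lambda x,y:(270+(x+.5)/5-.5,140+(y+.5)/5-.5)
for n,a,z in [("fl",(85,95),.17),("fr",(280,95),.17),("bl",(106,485),.17),("br",(290,485),.17),("rfl",(81,207),.188),("rfr",(287,207),.188),("rbl",(93,440),.188),("rbr",(290,440),.188)]:
    print(n,plane("wrist",f(*a),z,P).round(4))
# enclosure corners, bar in wrist image (full pixels)
for n,a,z in [("FR",(217,43),.124),("FL",(439,67),.124),("BR",(216,235),.124),("BL",(405,249),.124)]:
    print(n,plane("wrist",a,z,P).round(4))
E
```

```text
fl [ 0.5812 -0.0172  0.17  ]
fr [0.5738 0.0175 0.17  ]
bl [0.6566 0.0009 0.17  ]
br [0.6491 0.0362 0.17  ]
rfl [ 0.5969 -0.0134  0.188 ]
rfr [0.5894 0.0217 0.188 ]
rbl [ 0.6398 -0.0033  0.188 ]
rbr [0.6323 0.0319 0.188 ]
FR [ 0.4947 -0.105   0.124 ]
FL [0.4707 0.1091 0.124 ]
BR [ 0.6943 -0.0825  0.124 ]
BL [0.6663 0.1335 0.124 ]
```

View pics/w1a.png

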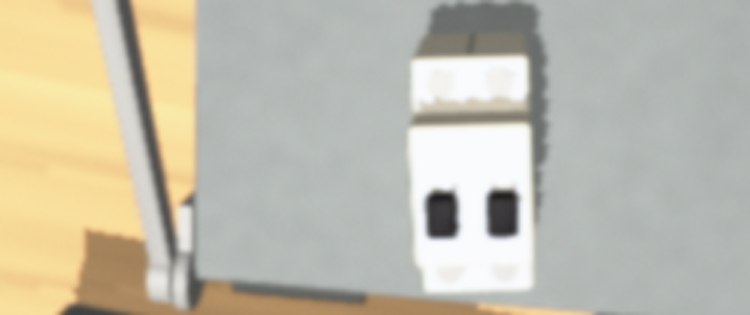

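```bash
python3 -c "
from h import *
rows([.6149,.0093,.152],down(12.5))"
```

```text
shift [ 0.0554  0.5906 -0.0286] rot [-0.0002 -0.002  -0.0001]
```

```bash
python3 -m inch '[[[0.055,0.05,-0.028,0,-0.002,0,1],[0.055,0.17,-0.028,0,-0.002,0,1],[0.055,0.3,-0.028,0,-0.002,0,1],[0.055,0.42,-0.028,0,-0.002,0,1],[0.055,0.48,-0.028,0,-0.002,0,1],[0.055,0.48,-0.028,0,-0.002,0,1]]]'; python3 -c "
from h import *
rows([.6149,.0093,.152],down(12.5))
import pickle
P=r.camera_params('wrist');im=r.snapshot('wrist');cv2.imwrite('pics/w2.png',im);pickle.dump(P,open('w2.pkl','wb'))"
```

```text
t: 2.8
tool_pos: [0.6137, 0.0096, 0.1832]
ee_rot: [[0.976, -0.004, -0.217], [0.217, 0.0, 0.976], [-0.004, -1.0, 0.001]]
wrist_force: [0.0, -0.8, 1.0]
finger_gap: 0.0855
shift [ 0.0041  0.1041 -0.002 ] rot [-0.0003  0.0003 -0.0012]
```

View pics/w2.png

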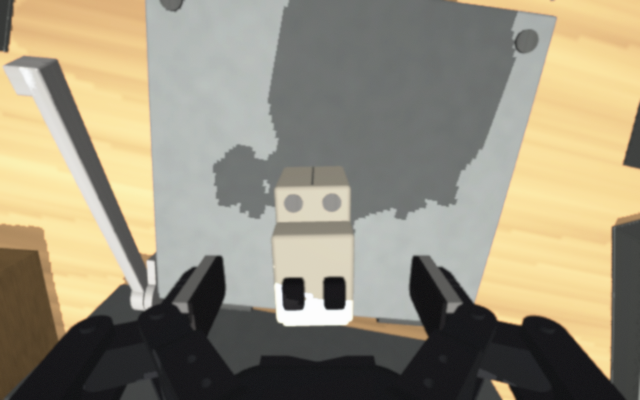

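The breaker spans columns 274–354, centred between the pads at 224 and 411. I'll go down and grip.

```bash
python3 -m inch '[[[0,0.06,0,0,0,0,1],[0,0.103,0,0,0,0,1],[0,0.103,0,0,0,0,1],[0,0.103,0,0,0,0,0.3],[0,0.103,0,0,0,0,0.3],[0,0.103,0,0,0,0,0],[0,0.103,0,0,0,0,0],[0,0.103,0,0,0,0,0],[0,0.103,0,0,0,0,0],[0,0.103,0,0,0,0,0]]]'
```

```text
t: 3.85
tool_pos: [0.6156, 0.0081, 0.1551]
ee_rot: [[0.977, 0.001, -0.215], [0.215, 0.0, 0.977], [0.001, -1.0, -0.0]]
wrist_force: [-1.8, 0.1, 7.2]
finger_gap: 0.0355
```

```bash
python3 -m inch '[[[0,-0.02,0,0,0,0,0],[0,-0.07,0,0,0,0,0],[0,-0.15,0,0,0,0,0],[0,-0.25,0,0,0,0,0],[0,-0.3,0,0,0,0,0],[0,-0.3,0,0,0,0,0]]]'; python3 -c "
from h import *
rows([.4744,-.3429,.2],down(-9.4))
P=r.camera_params('wrist');im=r.snapshot('wrist');cv2.imwrite('pics/w3.png',im)"
```

```text
t: 4.45
tool_pos: [0.6163, 0.008, 0.2475]
ee_rot: [[0.977, 0.004, -0.215], [0.215, 0.0, 0.977], [0.004, -1.0, -0.0]]
wrist_force: [0.1, -0.5, -1.9]
finger_gap: 0.0354
shift [-0.7145  0.1559 -1.0405] rot [-1.000e-04  1.213e-01  1.400e-03]
```

View pics/w3.png

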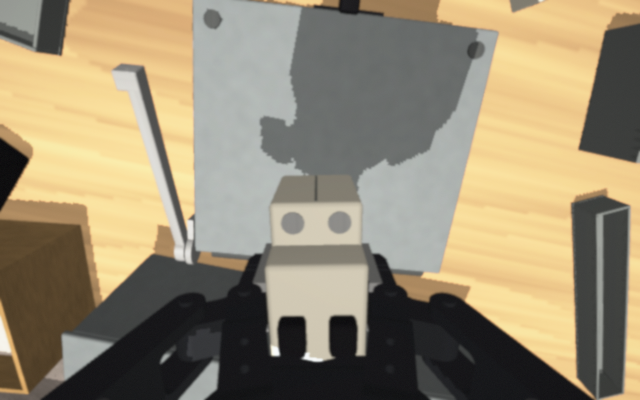

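```bash
python3 -m inch '[[[-0.02,-0.08,-0.04,0,0,0,0],[-0.06,-0.15,-0.1,0,0,0,0],[-0.13,-0.15,-0.2,0,0.02,0,0],[-0.22,-0.15,-0.32,0,0.05,0,0],[-0.31,-0.15,-0.45,0,0.08,0,0],[-0.4,-0.15,-0.58,0,0.12,0,0],[-0.49,-0.15,-0.71,0,0.12,0,0],[-0.58,-0.15,-0.84,0,0.12,0,0],[-0.66,-0.15,-0.95,0,0.12,0,0],[-0.7,-0.15,-1,0,0.12,0,0],[-0.715,-0.1,-1,0,0.12,0,0],[-0.715,0,-1,0,0.12,0,0],[-0.715,0,-1,0,0.12,0,0]]]'; python3 -c "
from h import *
rows([.4744,-.3429,.037],down(-9.4))
import pickle
P=r.camera_params('wrist');im=r.snapshot('wrist');cv2.imwrite('pics/w4.png',im);pickle.dump(P,open('w4.pkl','wb'))
cv2.imwrite('pics/top4.png',r.snapshot('top'))"
```

```text
t: 5.8
tool_pos: [0.4688, -0.33, 0.2409]
ee_rot: [[0.987, -0.005, 0.159], [-0.159, 0.003, 0.987], [-0.006, -1.0, 0.002]]
wrist_force: [-0.1, 0.6, -2.0]
finger_gap: 0.0354
shift [ 0.0294  0.6793 -0.0409] rot [-0.0006  0.0013 -0.0019]
```

View pics/w4.png

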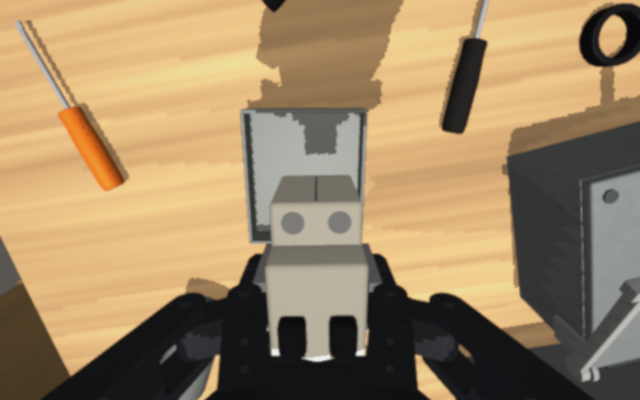

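View pics/top4.png

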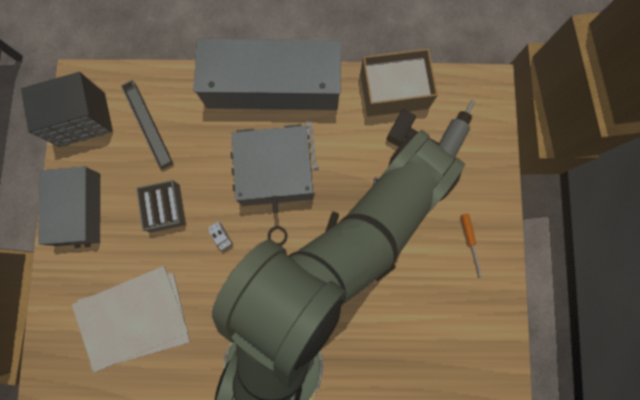

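```bash
python3 - <<'E'
from h import *
import pickle
P=pickle.load(open('w4.pkl','rb'))
for a in [(242,111),(366,109),(250,242)]: print(plane('wrist',a,.035,P).round(4))
rows([.4744,-.3429,.037],down(-9.4))
E
```

```text
[ 0.3946 -0.3936  0.035 ]
[ 0.4128 -0.2693  0.035 ]
[ 0.5381 -0.4178  0.035 ]
shift [ 0.021   0.6909 -0.0376] rot [-0.0001  0.0013 -0.0005]
```

```bash
python3 -m inch '[[[0.02,0.04,-0.037,0,0,0,0],[0.02,0.14,-0.037,0,0,0,0],[0.02,0.27,-0.037,0,0,0,0],[0.02,0.4,-0.037,0,0,0,0],[0.02,0.5,-0.037,0,0,0,0],[0.02,0.57,-0.037,0,0,0,0],[0.02,0.61,-0.037,0,0,0,0],[0.02,0.61,-0.037,0,0,0,0],[0.02,0.61,-0.037,0,0,0,0]]]'; python3 -c "
from h import *
rows([.475,-.343,.035],down(-9.4))
r.read_state()
im=r.snapshot('wrist');cv2.imwrite('pics/w5.png',im)"
```

```text
t: 6.8
tool_pos: [0.4753, -0.3434, 0.0626]
ee_rot: [[0.987, 0.001, 0.159], [-0.159, -0.001, 0.987], [0.001, -1.0, -0.001]]
wrist_force: [0.2, 0.2, -2.3]
finger_gap: 0.0354
shift [-0.0013  0.0921  0.0011] rot [0.0002 0.0013 0.0004]
```

View pics/w5.png

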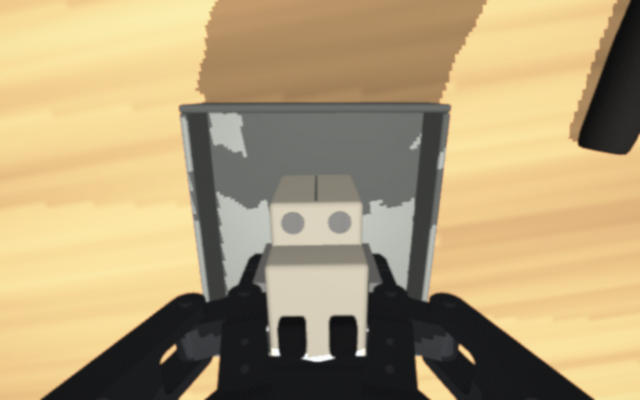

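The breaker is centred in the tray. I'll lower it slowly and watch the force.

```bash
python3 -m inch '[[[0,0.02,0,0,0,0,0],[0,0.04,0,0,0,0,0],[0,0.06,0,0,0,0,0],[0,0.075,0,0,0,0,0],[0,0.08,0,0,0,0,0],[0,0.08,0,0,0,0,0],[0,0.08,0,0,0,0,0]]]'
python3 -m inch '[[[0,0.006,0,0,0,0,0],[0,0.009,0,0,0,0,0],[0,0.009,0,0,0,0,0]]]'
```

```text
t: 7.55
tool_pos: [0.4747, -0.343, 0.0375]
ee_rot: [[0.987, 0.0, 0.159], [-0.159, -0.0, 0.987], [0.0, -1.0, -0.0]]
wrist_force: [0.7, -0.4, -1.9]
finger_gap: 0.0355
t: 7.85
tool_pos: [0.4749, -0.3431, 0.0353]
ee_rot: [[0.987, 0.001, 0.159], [-0.159, -0.0, 0.987], [0.001, -1.0, -0.0]]
wrist_force: [-2.1, 2.7, 8.6]
finger_gap: 0.0352
```

Contact shows as a force change of about 10 N. Releasing.

```bash
python3 -m inch '[[[0,0,0,0,0,0,0.5],[0,0,0,0,0,0,0.62],[0,0,0,0,0,0,0.65],[0,0,0,0,0,0,0.65],[0,-0.03,0,0,0,0,0.65],[0,-0.1,0,0,0,0,0.65],[0,-0.2,0,0,0,0,0.65],[0,-0.35,0,0,0,0,0.65],[0,-0.5,0,0,0,0,1],[0,-0.6,0,0,0,0,1],[0,-0.6,0,0,0,0,1]]]'; python3 -c "
from h import *
im=r.snapshot('wrist');cv2.imwrite('pics/w6.png',im)"
```

```text
t: 8.95
tool_pos: [0.4759, -0.3441, 0.2195]
ee_rot: [[0.987, 0.006, 0.16], [-0.16, -0.003, 0.987], [0.006, -1.0, -0.002]]
wrist_force: [0.2, 0.2, 0.1]
finger_gap: 0.0853
```

View pics/w6.png

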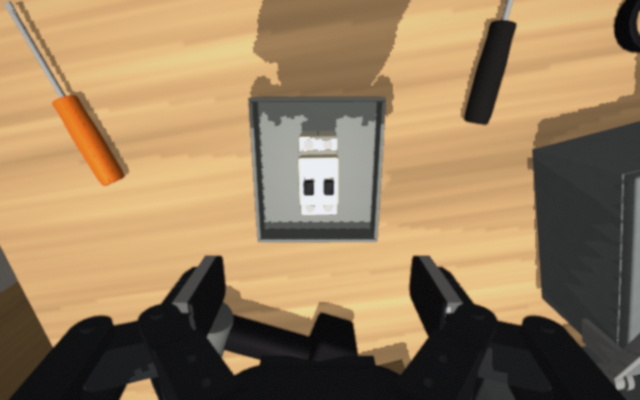

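```bash
python3 -c "
from h import *
rows([.455,-.002,.27],down(6.5))"
```

```text
shift [-0.2473 -0.1786  1.1125] rot [ 0.0005 -0.087   0.0011]
```

```bash
python3 -m inch '[[[-0.01,-0.06,0.04,0,0,0,1],[-0.04,-0.13,0.12,0,-0.02,0,1],[-0.08,-0.17,0.25,0,-0.05,0,1],[-0.1,-0.17,0.4,0,-0.087,0,1],[-0.13,-0.17,0.55,0,-0.087,0,1],[-0.16,-0.17,0.7,0,-0.087,0,1],[-0.19,-0.17,0.84,0,-0.087,0,1],[-0.22,-0.17,0.96,0,-0.087,0,1],[-0.22,-0.17,1,0,-0.087,0,1],[-0.22,-0.17,1,0,-0.087,0,1],[-0.22,-0.17,1,0,-0.087,0,1]]]'; python3 -c "
from h import *
import pickle
P=r.camera_params('wrist');im=r.snapshot('wrist');cv2.imwrite('pics/w7.png',im);pickle.dump(P,open('w7.pkl','wb'))
rows([.455,-.002,.27],down(6.5))"
```

```text
t: 10.1
tool_pos: [0.4571, -0.0372, 0.2653]
ee_rot: [[0.994, -0.001, -0.113], [0.113, -0.0, 0.994], [-0.001, -1.0, -0.0]]
wrist_force: [-0.2, 0.0, -0.2]
finger_gap: 0.0853
shift [ 0.0062 -0.0154  0.1186] rot [ 0.0001 -0.0005 -0.0002]
```

View pics/w7.png

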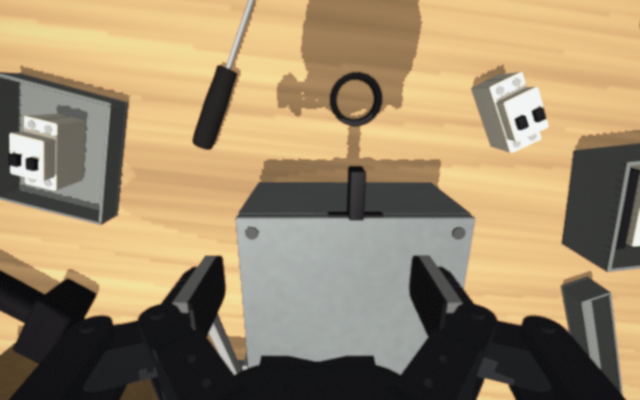

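```bash
python3 -c "
import cv2
im=cv2.imread('pics/w7.png');cv2.imwrite('pics/w7a.png',cv2.convertScaleAbs(cv2.resize(im[150:235,300:410],None,fx=7,fy=7,interpolation=cv2.INTER_CUBIC),alpha=2))
"; python3 - <<'E'
from h import *
import pickle
P=pickle.load(open('w7.pkl','rb'))
a=plane('wrist',(237,217),.124,P);b=plane('wrist',(475,217),.124,P);print(a,b,(a+b)/2)
d=b-a;print(np.degrees(np.arctan2(-d[0],d[1])),np.linalg.norm(d))
E
```

```text
[ 0.4929305 -0.1052114  0.124    ] [0.46876541 0.10949195 0.124     ] [0.48084795 0.00214028 0.124     ]
6.4216740852679965 0.21605897572881486
```

View pics/w7a.png

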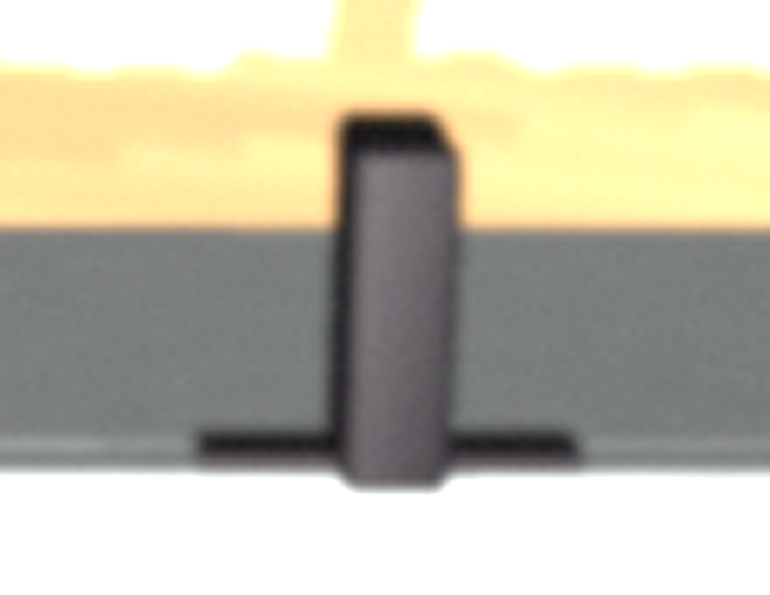

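```bash
python3 - <<'E'
from h import *
import pickle
P=pickle.load(open('w7.pkl','rb'))
f=lambda x,y:(300+(x+.5)/7-.5,150+(y+.5)/7-.5)
e=plane('wrist',f(405,152),.128,P);k=plane('wrist',f(394,487),.128,P);print(e,k,np.linalg.norm(e-k))
for a,b in[((352,160),(458,160)),((343,480),(446,480))]:print(np.linalg.norm(plane('wrist',f(*a),.128,P)-plane('wrist',f(*b),.128,P)))
x=np.array([np.cos(np.radians(6.45)),np.sin(np.radians(6.45)),0])
L=e+.018*x; print("lug",L,"hinge",L+.226*x)
print('lug from edge',np.array([.4808,.0021,0])-.026*x)
E
```

```text
[ 0.43791944 -0.00395169  0.128     ] [0.48136697 0.00124623 0.128     ] 0.04375734933019012
0.012910469461582284
0.013131157278484268
lug [ 0.45580551 -0.00192963  0.128     ] hinge [0.68037499 0.02345833 0.128     ]
lug from edge [ 0.45496457 -0.00082074  0.        ]
```

```bash
python3 -c "
from h import *
rows([.4555,-.0015,.111],down(6.45))"; 
```

```text
shift [0.0084 0.5146 0.1203] rot [ 0.0001 -0.0002 -0.0002]
```

```bash
python3 -m inch '[[[0.008,0.04,0.06,0,0,0,0.9],[0.008,0.12,0.12,0,0,0,0.8],[0.008,0.22,0.12,0,0,0,0.7],[0.008,0.32,0.12,0,0,0,0.7],[0.008,0.4,0.12,0,0,0,0.7],[0.008,0.47,0.12,0,0,0,0.7],[0.008,0.51,0.12,0,0,0,0.7],[0.008,0.51,0.12,0,0,0,0.7]]]'; python3 -c "
from h import *
im=r.snapshot('wrist');cv2.imwrite('pics/w8.png',im)
rows([.4555,-.0015,.111],down(6.45))"
```

```text
t: 10.95
tool_pos: [0.4548, -0.0017, 0.1113]
ee_rot: [[0.994, -0.003, -0.111], [0.111, -0.001, 0.994], [-0.003, -1.0, -0.001]]
wrist_force: [0.0, -0.5, 0.1]
finger_gap: 0.0596
shift [ 0.0009  0.0042 -0.0001] rot [ 0.0002 -0.0003 -0.0005]
```

View pics/w8.png

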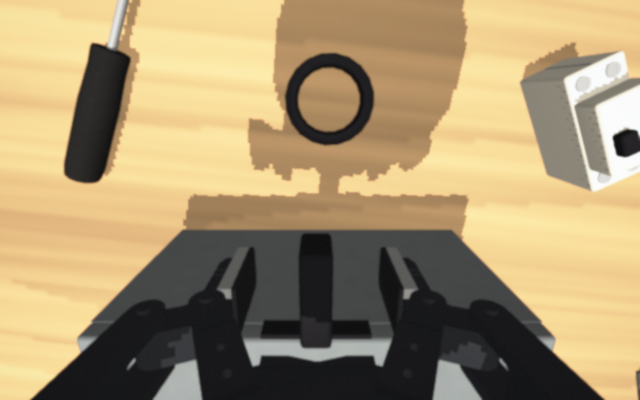

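```bash
python3 -m inch '[[[0,0,0,0,0,0,0],[0,0,0,0,0,0,0],[0,0,0,0,0,0,0],[0,0,0,0,0,0,0],[0,0,0,0,0,0,0],[0,0,0,0,0,0,0]]]'; python3 -c "
import cv2
im=cv2.imread('pics/w2.png');cv2.imwrite('pics/w2a.png',cv2.resize(im[40:120,0:100],None,fx=7,fy=7,interpolation=cv2.INTER_CUBIC))
im=cv2.imread('pics/w2.png');cv2.imwrite('pics/w2b.png',cv2.resize(im[235:320,100:190],None,fx=7,fy=7,interpolation=cv2.INTER_CUBIC))"
```

```text
t: 11.6
tool_pos: [0.4561, -0.002, 0.1133]
ee_rot: [[0.994, 0.002, -0.112], [0.112, -0.002, 0.994], [0.001, -1.0, -0.002]]
wrist_force: [1.4, -14.0, 3.7]
finger_gap: 0.0131
```

View pics/w2a.png

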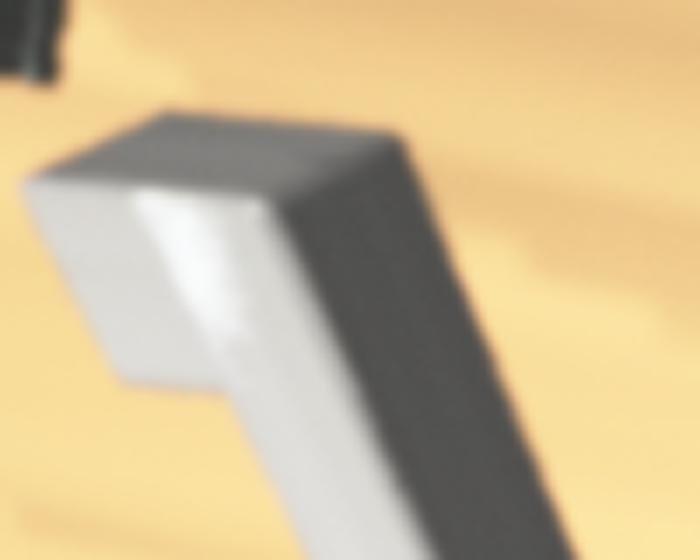

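View pics/w2b.png

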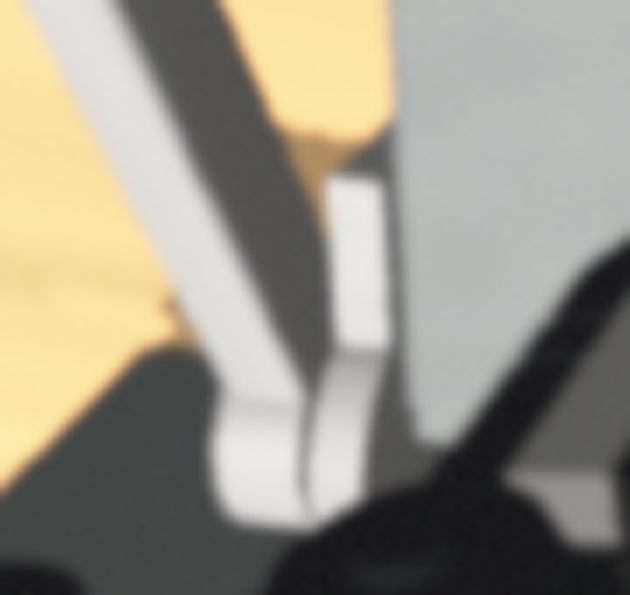

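```bash
python3 -c "
import cv2
im=cv2.imread('pics/w1.png');cv2.imwrite('pics/w1c.png',cv2.resize(im[85:135,150:220],None,fx=10,fy=10,interpolation=cv2.INTER_CUBIC))
im=cv2.imread('pics/w3.png');cv2.imwrite('pics/w3c.png',cv2.resize(im[55:105,100:170],None,fx=10,fy=10,interpolation=cv2.INTER_CUBIC))
im=cv2.imread('pics/scene0.png');cv2.imwrite('pics/s1c.png',cv2.resize(im[178:248,320:380],None,fx=8,fy=8,interpolation=cv2.INTER_CUBIC))
"
python3 - <<'E'
from h import *
import pickle
c,s=np.cos(np.radians(6.45)),np.sin(np.radians(6.45))
E=np.array([[c,-s,0],[s,c,0],[0,0,1]]); H=np.array([.680,.0239,.118])
def side(P,uv,ye):
    o,d=ray('wrist',uv,P); o=E.T@(o-H); d=E.T@d
    p=o+d*(ye-o[1])/d[1]; return p
P=pickle.load(open('w2.pkl','rb'))
for n,a in [('top',(265,205)),('bot',(400,135))]:
    for ye in(-.116,-.117,-.118):
        p=side(P,((a[0]+.5)/7-.5,40+(a[1]+.5)/7-.5),ye); R=np.hypot(p[0],p[2])
        off=np.degrees(np.arctan2(6,160))*(1 if n=='top' else -1)
        print(n,ye,p.round(4),R.round(4),"ang",(np.degrees(np.arctan2(p[2],-p[0]))-off).round(2))
E
```

```text
top -0.116 [-0.1437 -0.116   0.0719] 0.1607 ang 24.44
top -0.117 [-0.1437 -0.117   0.0707] 0.1602 ang 24.06
top -0.118 [-0.1437 -0.118   0.0695] 0.1596 ang 23.67
bot -0.116 [-0.1481 -0.116   0.0621] 0.1605 ang 24.89
bot -0.117 [-0.1481 -0.117   0.0608] 0.1601 ang 24.46
bot -0.118 [-0.1481 -0.118   0.0595] 0.1596 ang 24.02
```

View pics/w1c.png

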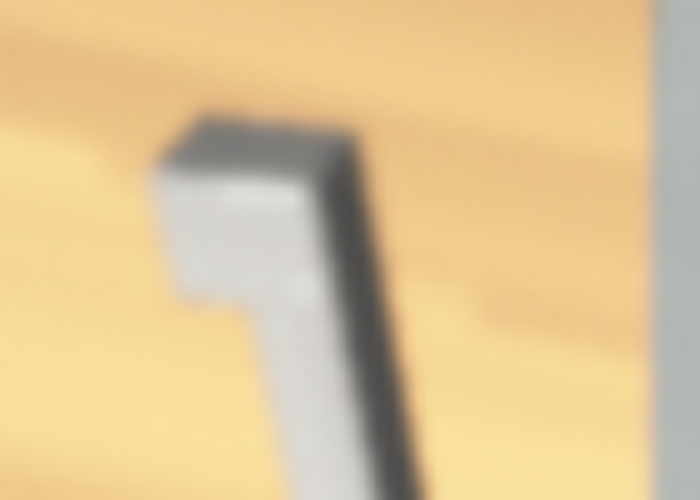

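View pics/w3c.png

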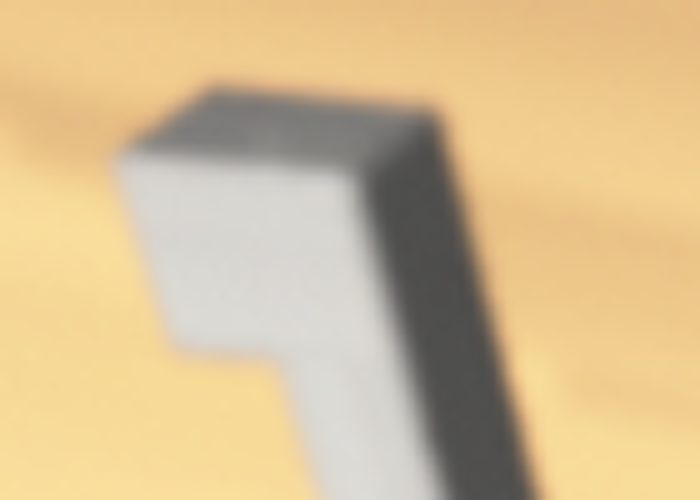

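View pics/s1c.png

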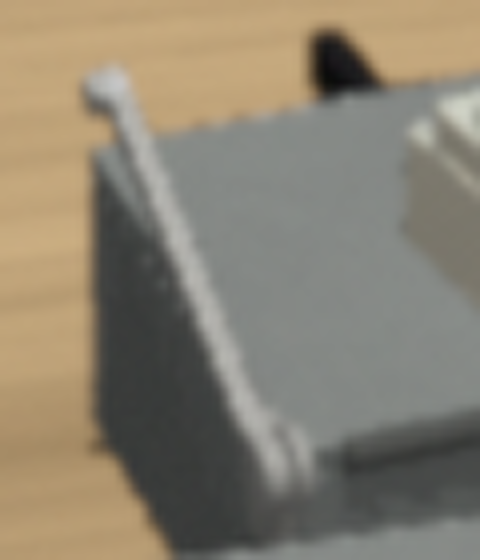

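```bash
python3 - <<'E'
from h import *
import pickle
c,s=np.cos(np.radians(6.45)),np.sin(np.radians(6.45))
E=np.array([[c,-s,0],[s,c,0],[0,0,1]]); H=np.array([.680,.0239,.118])
P1=pickle.load(open('w1.pkl','rb'));P2=pickle.load(open('w2.pkl','rb'))
f1=lambda x,y:(150+(x+.5)/10-.5,85+(y+.5)/10-.5)
f2=lambda x,y:((x+.5)/7-.5,40+(y+.5)/7-.5)
ft=lambda x,y:(320+(x+.5)/8-.5,178+(y+.5)/8-.5)
for n,a,b,o in [('it',(308,186),(268,203),6),('ib',(355,136),(402,135),-6),('ot',(155,170),(25,182),6),('ob',(208,115),(168,112),-6)]:
    X,e=tri(ray('wrist',f1(*a),P1),ray('wrist',f2(*b),P2)); p=E.T@(X-H)
    print(n,p.round(4),e.round(4),"R",np.hypot(p[0],p[2]).round(4),(np.degrees(np.arctan2(p[2],-p[0]))-np.degrees(np.arctan2(o,160))).round(2))
    x,e=tri(ray('wrist',f2(*b),P2),ray('scene',ft(103,85)))
# mean with scene: tip centre roughly
    for P,fu,u in((P1,f1,a),(P2,f2,b)):
        o_,d=ray('wrist',fu(*u),P); o_=E.T@(o_-H); d=E.T@d
        ye={'i':-.117,'o':-.117-.0}[n[0]]
        if n[0]=='i':
            q=o_+d*(ye-o_[1])/d[1]; print('   plane',q.round(4),(np.degrees(np.arctan2(q[2],-q[0]))-np.degrees(np.arctan2(o,160))).round(2))
rows([.456,-.0025,.1133],down(6.45))
E
```

```text
it [-0.1438 -0.1178  0.0696] 0.0001 R 0.1597 23.69
   plane [-0.1438 -0.117   0.0715] 24.3
   plane [-0.1438 -0.117   0.0705] 23.97
ib [-0.1478 -0.1175  0.06  ] 0.0006 R 0.1595 24.26
   plane [-0.1476 -0.117   0.0616] 24.8
   plane [-0.1481 -0.117   0.0606] 24.41
ot [-0.1438 -0.1297  0.0708] 0.0002 R 0.1603 24.08
ob [-0.1481 -0.1291  0.062 ] 0.0001 R 0.1606 24.88
shift [-0.0004 -0.0001 -0.0017] rot [ 0.0006 -0.0003  0.0004]
```

```bash
python3 - <<'E'
from h import *
s=r.read_state(); c,sn=np.cos(np.radians(6.45)),np.sin(np.radians(6.45))
E=np.array([[c,-sn,0],[sn,c,0],[0,0,1]]); H=np.array([.680,.0239,.118])
v=E.T@(s['tool_pos']-H); print(v, s['wrist_force'],s['wrist_torque'])
for th in [1,3,5.5,8,10.5,13,15.5,18,20.5,22.5,23.8,24.3]:
    R=Ro.from_rotvec([0,np.radians(th),0]).as_matrix(); d=R@v-v
    print(th,(d[0]/.3).round(3),(-d[2]/.3).round(3),(th/180).__round__(4))
E
```

```text
[-0.22542816 -0.00057218 -0.00471931] [  1.40256358 -13.96153197   3.66772471] [-2.61952135 -0.35427828  0.04318269]
1 -0.0 -0.013 0.0056
3 0.0 -0.039 0.0167
5.5 0.002 -0.072 0.0306
8 0.005 -0.105 0.0444
10.5 0.01 -0.137 0.0583
13 0.016 -0.169 0.0722
15.5 0.023 -0.201 0.0861
18 0.032 -0.233 0.1
20.5 0.042 -0.264 0.1139
22.5 0.051 -0.289 0.125
23.8 0.058 -0.305 0.1322
24.3 0.06 -0.311 0.135
```

```bash
python3 -m inch '[[[0,0,-0.003,0,0,0,0],[0,-0.013,-0.003,0,0,0.0056,0],[0,-0.026,-0.003,0,0,0.011,0],[0,-0.039,-0.003,0,0,0.0167,0],[0.001,-0.055,-0.003,0,0,0.0235,0],[0.002,-0.072,-0.003,0,0,0.0306,0],[0.005,-0.105,-0.003,0,0,0.0444,0],[0.01,-0.137,-0.003,0,0,0.0583,0],[0.016,-0.169,-0.003,0,0,0.0722,0],[0.023,-0.201,-0.003,0,0,0.0861,0],[0.032,-0.233,-0.003,0,0,0.1,0],[0.037,-0.248,-0.003,0,0,0.107,0],[0.042,-0.264,-0.003,0,0,0.1139,0],[0.042,-0.264,-0.003,0,0,0.1139,0],[0.042,-0.264,-0.003,0,0,0.1139,0],[0.042,-0.264,-0.003,0,0,0.1139,0]]]'; cat > ang.py <<'E'
from h import *
s=r.read_state(); c,sn=np.cos(np.radians(6.45)),np.sin(np.radians(6.45))
E=np.array([[c,-sn,0],[sn,c,0],[0,0,1]]); H=np.array([.680,.0239,.118])
v=E.T@(s['tool_pos']-H); v0=np.array([-.22543,-.0006,-.00472])
print("v",v,"R",np.hypot(v[0],v[2]),np.hypot(v0[0],v0[2]),"ang pos",np.degrees(np.arctan2(v[2],-v[0])-np.arctan2(v0[2],-v0[0])))
y=E.T@s['ee_rot'][:,1]; print("tool pitch",np.degrees(np.arctan2(-y[0],-y[2])),s['wrist_force'],s['wrist_torque'],s['finger_gap'],s['t'])
E
python3 ang.py; python3 -c "
from h import *
cv2.imwrite('pics/s9.png',r.snapshot('scene'));cv2.imwrite('pics/w9.png',r.snapshot('wrist'))"
```

```text
t: 13.2
tool_pos: [0.4684, -0.0007, 0.192]
ee_rot: [[0.931, -0.347, -0.113], [0.105, -0.041, 0.994], [-0.349, -0.937, -0.001]]
wrist_force: [2.0, -7.5, -5.3]
finger_gap: 0.0125
v [-0.21299551 -0.00064406  0.07401509] R 0.22548906978539776 0.22547940770722277 ang pos 20.361605773294077
tool pitch 20.455977349429986 [ 1.96371191 -7.50904179 -5.31133536] [-0.88857393 -1.30005337  0.40183194] 0.012548682934476306 13.2
```

View pics/s9.png

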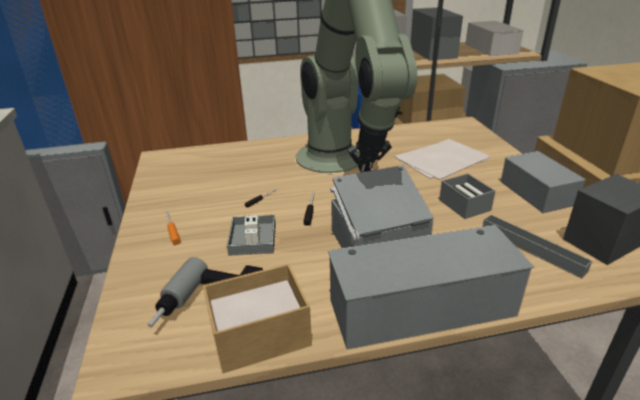

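View pics/w9.png

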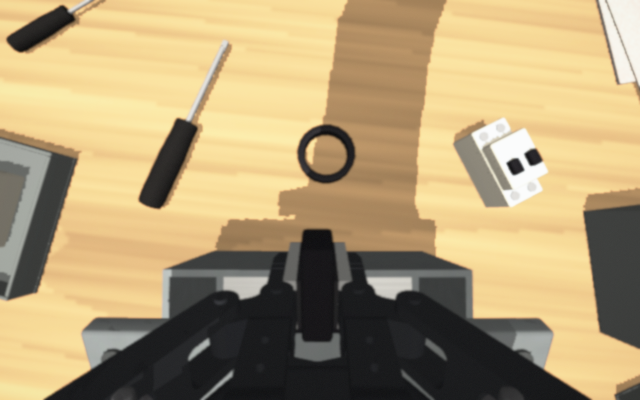

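```bash
python3 -m inch '[[[0,-0.013,-0.002,0,0,0.0056,0],[0,-0.026,-0.002,0,0,0.011,0],[0.001,-0.039,-0.002,0,0,0.0167,0],[0.002,-0.048,-0.002,0,0,0.0205,0],[0.002,-0.051,-0.002,0,0,0.0218,0],[0.002,-0.051,-0.002,0,0,0.0218,0],[0.002,-0.051,-0.002,0,0,0.0218,0],[0.002,-0.051,-0.002,0,0,0.0218,0]]]'; python3 ang.py;  python3 -c "
from h import *
im=r.snapshot('scene');cv2.imwrite('pics/s10.png',im);cv2.imwrite('pics/s10a.png',cv2.resize(im[150:250,310:440],None,fx=6,fy=6,interpolation=cv2.INTER_CUBIC))
im=r.snapshot('top');cv2.imwrite('pics/t10.png',im);cv2.imwrite('pics/t10a.png',cv2.resize(im[110:210,220:340],None,fx=6,fy=6,interpolation=cv2.INTER_CUBIC))"
```

```text
t: 14.1
tool_pos: [0.4739, -0.0001, 0.2062]
ee_rot: [[0.904, -0.412, -0.113], [0.102, -0.047, 0.994], [-0.415, -0.91, -0.001]]
wrist_force: [-1.4, -5.3, -2.6]
finger_gap: 0.0132
v [-0.20750895 -0.00070584  0.08823239] R 0.22548818173792676 0.22547940770722277 ang pos 24.23457056766788
tool pitch 24.51802200799061 [-1.37799708 -5.30376324 -2.57513011] [-0.64728715 -0.73747618  0.3510514 ] 0.013206776437964132 14.1
```

View pics/s10a.png

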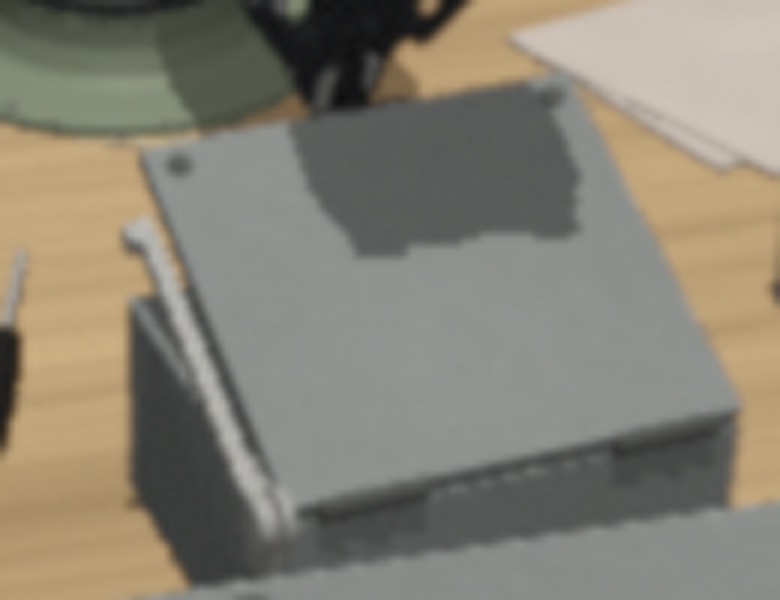

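View pics/t10a.png

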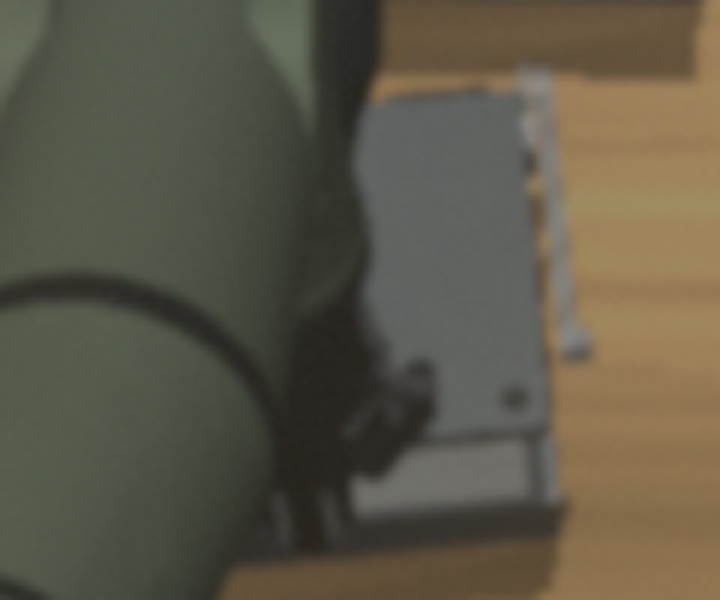

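```bash
python3 - <<'E'
from h import *
c,sn=np.cos(np.radians(6.45)),np.sin(np.radians(6.45))
E=np.array([[c,-sn,0],[sn,c,0],[0,0,1]]); H=np.array([.680,.0239,.118])
fs=lambda x,y:np.array((310+(x+.5)/6-.5,150+(y+.5)/6-.5))
ft=lambda x,y:np.array((220+(x+.5)/6-.5,110+(y+.5)/6-.5))
X,e=tri(ray('scene',fs(142,152)),ray('top',ft(548,433))); p=E.T@(X-H)
print('FR',p.round(4),e,np.hypot(p[0],p[2]),np.degrees(np.arctan2(p[2],-p[0])-np.arctan2(6,200)))
X,e=tri(ray('scene',fs(138,230)),ray('top',ft(576,345))); p=E.T@(X-H)
print('bar head',p.round(4),e,np.hypot(p[0],p[2]),np.degrees(np.arctan2(p[2],-p[0])))
for th in (23.5,24.5,25.5):
    R=Ro.from_rotvec([0,np.radians(th),0]).as_matrix()
    pts=[H+E@R@np.array(q) for q in [(-.2,-.109,.006),(-.2,.109,.006),(-.16,-.13,.006),(-.16,-.117,.006),(-.16,-.125,-.006)]]
    print(th,((proj('scene',pts)-[310,150]+.5)*6-.5).round(0).tolist(),((proj('top',pts)-[220,110]+.5)*6-.5).round(0).tolist())
E
```

```text
FR [-0.1827 -0.1095  0.0828] 0.00019631544169793538 0.20053915232666414 22.65975286355295
bar head [-0.1407 -0.1262  0.0674] 0.001035793430375235 0.1560569714041493 25.60082186870945
23.5 [[144.0, 149.0], [570.0, 72.0], [128.0, 224.0], [156.0, 219.0], [136.0, 238.0]] [[547.0, 428.0], [57.0, 475.0], [586.0, 351.0], [558.0, 354.0], [576.0, 368.0]]
24.5 [[145.0, 144.0], [572.0, 67.0], [129.0, 221.0], [156.0, 215.0], [136.0, 234.0]] [[546.0, 424.0], [56.0, 471.0], [586.0, 347.0], [557.0, 350.0], [576.0, 364.0]]
25.5 [[146.0, 140.0], [574.0, 63.0], [130.0, 217.0], [157.0, 212.0], [137.0, 231.0]] [[546.0, 419.0], [54.0, 466.0], [586.0, 343.0], [557.0, 346.0], [576.0, 361.0]]
```

```bash
python3 -c "
from h import *
import pickle
P=r.camera_params('wrist');im=r.snapshot('wrist');cv2.imwrite('pics/w10.png',im);pickle.dump(P,open('w10.pkl','wb'))
a=cv2.imread('pics/w8.png')
f=lambda i:cv2.convertScaleAbs(np.vstack([cv2.resize(i[300:370,60:190],None,fx=5,fy=4,interpolation=cv2.INTER_CUBIC)]),alpha=1.3)
cv2.imwrite('pics/w10a.png',np.vstack([f(a),f(im)]))
g=lambda i:cv2.convertScaleAbs(np.vstack([cv2.resize(i[300:370,450:580],None,fx=5,fy=4,interpolation=cv2.INTER_CUBIC)]),alpha=1.3)
cv2.imwrite('pics/w10b.png',np.vstack([g(a),g(im)]))
"
```

```text
(no output)
```

View pics/w10.png

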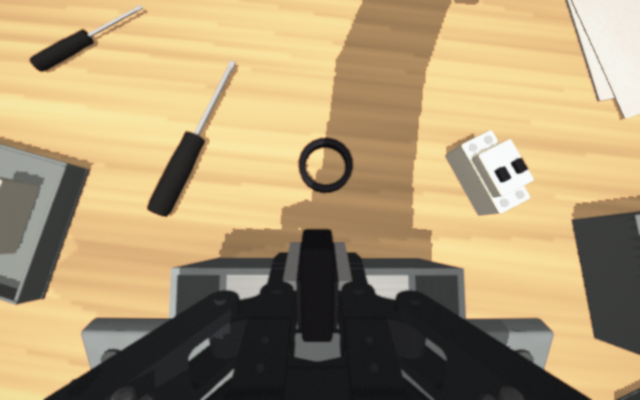

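View pics/w10a.png

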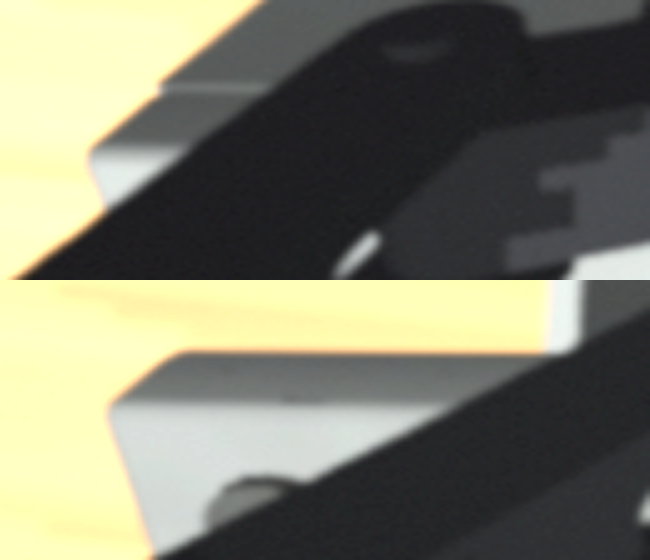

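View pics/w10b.png

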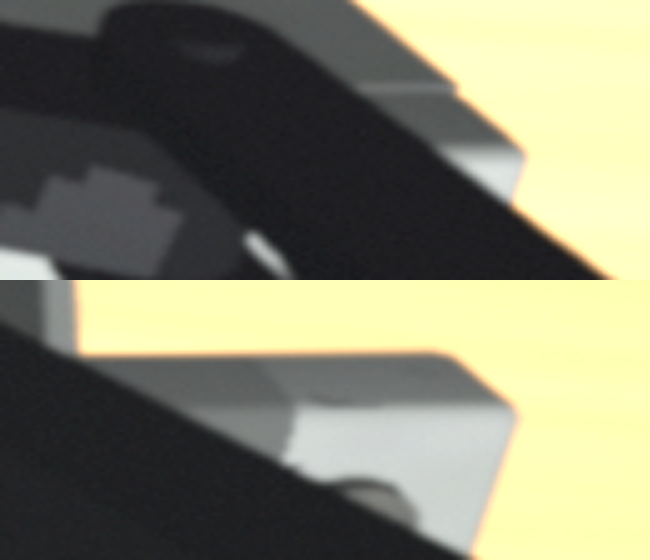

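```bash
python3 - <<'E'
from h import *
import pickle
c,sn=np.cos(np.radians(6.45)),np.sin(np.radians(6.45))
E=np.array([[c,-sn,0],[sn,c,0],[0,0,1]]); H=np.array([.680,.0239,.118])
def cyl(P,uv,R):
    o,d=ray('wrist',uv,P); o=E.T@(o-H); d=E.T@d
    a=d[0]**2+d[2]**2;b=2*(o[0]*d[0]+o[2]*d[2]);cc=o[0]**2+o[2]**2-R*R
    for t in np.roots([a,b,cc]):
        if abs(t.imag)<1e-9:
            p=o+d*t.real; print('   ',p.round(4),np.degrees(np.arctan2(p[2],-p[0])).round(2))
def wid(P,a,b,W):
    oa,da=ray('wrist',a,P);_,db=ray('wrist',b,P)
    o=E.T@(oa-H);da=E.T@da;db=E.T@db
    # points same x,z: choose t along each
    A=np.array([[da[0],-db[0]],[da[2],-db[2]],[-da[1],db[1]]]);t=np.linalg.lstsq(A,np.array([0,0,W]),rcond=None)[0]
    for p in(o+t[0]*da,o+t[1]*db): print('  W',p.round(4),np.hypot(p[0],p[2]).round(4),(np.degrees(np.arctan2(p[2],-p[0]))-1.72).round(2))
for f,a,b in [('w7',(237,216.5),(475,217)),('w10',(82,331.2),(553.6,332.6))]:
    P=pickle.load(open(f+'.pkl','rb'));print(f)
    for u in(a,b):cyl(P,u,np.hypot(.2,.006))
    wid(P,a,b,.218);wid(P,a,b,.216)
P1=pickle.load(open('w1.pkl','rb'));P2=pickle.load(open('w2.pkl','rb'))
print('bar (minus 2.15 top / +2.15 bottom)')
for P,u in((P1,(150+30.85,85+18.6)),(P2,(38.,68.7))):cyl(P,u,np.hypot(.16,.006))
print('bottom')
for P,u in((P1,(150+35.5,85+13.6)),(P2,(57.,59.))):cyl(P,u,np.hypot(.16,.006))
E
```

```text
w7
    [-0.1444 -0.1459 -0.1385] -43.81
    [-0.2001 -0.1078  0.0039] 1.12
    [-0.1429  0.1866 -0.1401] -44.44
    [-0.2     0.1091  0.0053] 1.53
  W [-0.1999 -0.1079  0.0034] 0.1999 -0.75
  W [-0.1993  0.1101  0.0036] 0.1994 -0.69
  W [-0.2008 -0.1073  0.0059] 0.2009 -0.04
  W [-0.2003  0.1087  0.0061] 0.2004 0.02
w10
    [-0.1045 -0.2921 -0.1706] -58.52
    [-0.1805 -0.1083  0.0863] 25.56
    [-0.1026  0.2952 -0.1718] -59.15
    [-0.1802  0.1086  0.0871] 25.8
  W [-0.1803 -0.1086  0.0858] 0.1997 23.73
  W [-0.1798  0.1094  0.086 ] 0.1993 23.84
  W [-0.1808 -0.1076  0.0872] 0.2007 24.04
  W [-0.1802  0.1084  0.0874] 0.2003 24.14
bar (minus 2.15 top / +2.15 bottom)
    [-0.1328 -0.1818 -0.0894] -33.95
    [-0.1435 -0.1168  0.0711] 26.35
    [-0.1427 -0.2355 -0.0726] -26.95
    [-0.1438 -0.117   0.0704] 26.09
bottom
    [-0.1402 -0.1708 -0.0773] -28.85
    [-0.1473 -0.1162  0.0627] 23.07
    [-0.1509 -0.2047 -0.0536] -19.54
    [-0.148  -0.1167  0.061 ] 22.4
```

```bash
python3 - <<'E'
from h import *
c,sn=np.cos(np.radians(6.45)),np.sin(np.radians(6.45))
E=np.array([[c,-sn,0],[sn,c,0],[0,0,1]]); H=np.array([.680,.0239,.118])
pts=[H+E@np.array(q) for q in [(-.2,-.109,.006),(-.2,.109,.006),(0,-.109,.006),(0,.109,.006)]]
print('model shut scene s1',((proj('scene',pts)-[220,170]+.5)*3.6-.5).round(0).tolist(),'top t1',((proj('top',pts)-[200,110]+.5)*3.4-.5).round(0).tolist())
th=24.5;R=Ro.from_rotvec([0,np.radians(th),0]).as_matrix()
pts=[H+E@R@np.array(q) for q in [(-.2,-.109,.006),(-.2,.109,.006),(0,-.109,.006),(0,.109,.006)]]
print('model 24.5 s10a',((proj('scene',pts)-[310,150]+.5)*6-.5).round(0).tolist(),'t10a',((proj('top',pts)-[220,110]+.5)*6-.5).round(0).tolist())
s=cv2.imread('pics/scene0.png');cv2.imwrite('pics/s0a.png',cv2.resize(s[150:250,310:440],None,fx=6,fy=6,interpolation=cv2.INTER_CUBIC))
print('model shut s0a',)
pts=[H+E@np.array(q) for q in [(-.2,-.109,.006),(-.2,.109,.006),(0,-.109,.006),(0,.109,.006)]]
print(((proj('scene',pts)-[310,150]+.5)*6-.5).round(0).tolist())
E
```

```text
model shut scene s1 [[403.0, 93.0], [648.0, 46.0], [499.0, 231.0], [772.0, 170.0]] top t1 [[382.0, 283.0], [120.0, 308.0], [360.0, 52.0], [105.0, 77.0]]
model 24.5 s10a [[145.0, 144.0], [572.0, 67.0], [294.0, 510.0], [750.0, 408.0]] t10a [[546.0, 424.0], [56.0, 471.0], [515.0, 88.0], [65.0, 131.0]]
model shut s0a
[[132.0, 276.0], [541.0, 197.0], [292.0, 505.0], [747.0, 404.0]]
```

View pics/s0a.png

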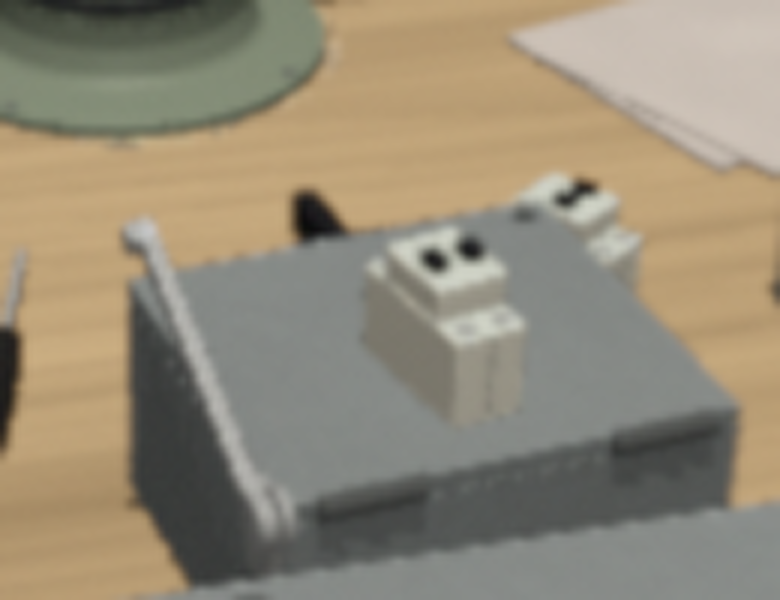

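```bash
python3 -m inch '[[[0,-0.002,0,0,0,0,0],[0,-0.002,0,0,0,0,0],[0,-0.002,0,0,0,0,0],[0,-0.002,0,0,0,0,0],[0,-0.002,0,0,0,0,0],[0,-0.002,0,0,0,0,0],[0,-0.002,0,0,0,0,0],[0,-0.002,0,0,0,0,0]]]'; python3 ang.py;python3 -m inch '[[[0,0,0,0,0,0,0],[0,0,0,0,0,0,0],[0,0,0,0,0,0,0],[0,0,0,0,0,0,0],[0,0,0,0,0,0,0],[0,0,0,0,0,0,0]]]'; python3 ang.py
python3 -c "
from h import *
cv2.imwrite('pics/s11.png',cv2.resize(r.snapshot('scene')[130:290,150:470],None,fx=2.5,fy=2.5))
im=r.snapshot('wrist');cv2.imwrite('pics/w11.png',im)
a=cv2.imread('pics/w10.png');print(cv2.absdiff(a,im)[300:370,60:120].mean())"
```

```text
t: 15.05
tool_pos: [0.4741, -0.0001, 0.2067]
ee_rot: [[0.904, -0.412, -0.113], [0.102, -0.047, 0.994], [-0.415, -0.91, -0.001]]
wrist_force: [-1.6, -5.1, -3.7]
finger_gap: 0.013
v [-0.2072865  -0.00068738  0.08872346] R 0.22547626333456874 0.22547940770722277 ang pos 24.37152475719962
tool pitch 24.52341648601685 [-1.62718417 -5.07625844 -3.72219348] [-0.63425732 -0.69940426  0.26913656] 0.013001310049683142 15.05
t: 15.65
tool_pos: [0.4741, -0.0, 0.2067]
ee_rot: [[0.904, -0.412, -0.113], [0.103, -0.047, 0.994], [-0.415, -0.91, -0.001]]
wrist_force: [-2.0, -6.2, -4.7]
finger_gap: 0.0127
v [-0.20727061 -0.00064964  0.08874332] R 0.2254694746581861 0.22547940770722277 ang pos 24.377753956730576
tool pitch 24.519951130282582 [-2.02775946 -6.18347455 -4.66143561] [-0.59759224 -0.80214167  0.31318677] 0.012738809882456032 15.65
0.9053968253968254
```

View pics/s11.png

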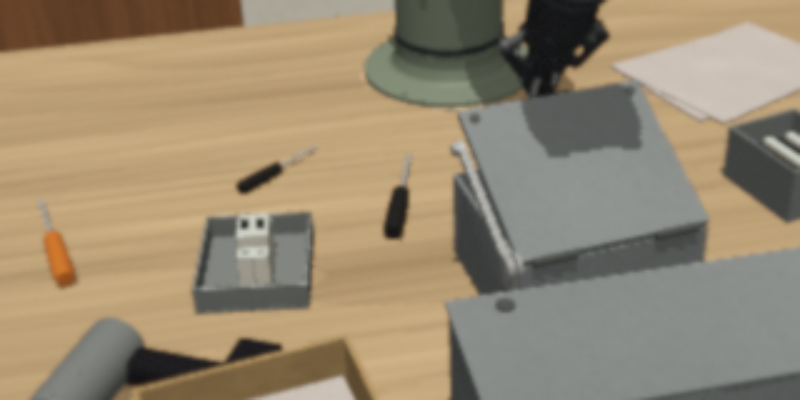

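The breaker sits upright in the tray at about (255,250) in this picture. The cover is held level with the bar, which runs from (460,150) to (515,265), and the pose is steady. Handing in.

```bash
python3 -c "
from station import r
print(r.sign_off())"
```

```text
the job is handed in; nothing more can be done
None
```

I took the breaker off the closed cover and set it upright near the middle of the shallow tray. I let go only after the wrist force showed it was resting on the tray floor. I then gripped the lug, swung the cover up along its arc, and handed in at about 16 s with the arm still holding it. The grip was closed on the lug and the pose was steady.

- **Cover angle:** 24.4° from the tool's arc position and 24.5° from its tilt. The wrist picture gave about 24.0° just before a final 0.15° lift, or about 24.4° after correcting for that camera's reading of the shut cover.
- **Setting bar:** 24.2–24.5° on average from the wrist pictures, with single readings from 23.7 to 25.2°. By these readings the cover is level with the bar to within roughly half a degree.
- **Disagreement:** a rough sight across the scene and top cameras gave 22.7° for the cover and 25.6° for the bar. I put most of this down to camera offset, because the scene camera also placed the shut cover's corner about 2 pixels off the model. It was not fully resolved.
- **Forces:** the highest force I read was a sideways 14 N on closing on the lug, 5–6 N by the end. I read forces only at the end of each move.
- **Other things:** I saw nothing else on the bench moved in the pictures.

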